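# Park the interlock plate behind the drop flap

### The job

Make the test bench safe: take the yellow interlock plate out of its holder, thread its eye onto the free front end of the peg of the interlock station, then push it gently along the peg, under the red hanging flap and against the sprung black switch pad, pressing the pad fully in, until the flap has dropped shut in front of the plate and keeps it there against the pad's spring. Let go of everything and leave the tape roll, the screwdriver and the pliers where they lie.

Things in the scene. Friction and masses are not known exactly. Their poses are not given: they have to be found in the camera images.
- plate: Loose yellow plate with black stripes, 8 thick (x) x 96 wide (y) x 124 mm high (z), 0.18 kg, symmetric; starts upright in the holder. Origin: middle of its lower edge. Shoulders (full width) up to z = 106, above them in the middle a tab 30 wide up to z = 124. Eye: hole along x at y = 0, 30 wide, z = 72 to 100, upper corners cut at 45 degrees (flat top 8 wide).
- eye (a point): Middle of the upper edge of the plate's eye, in mid thickness, 100 mm above the plate's origin; axes as the plate's. When the plate hangs on the peg this point bears on the peg's top, 6 mm above the peg's axis. The middle of the hole is 14 mm lower.
- holder: Fixed grey plastic holder, 50 (x) x 124 (y) x 52 mm high, origin at the middle of its underside on the desk. A slot 11 wide (x), 102 long (y), floor 10 mm above the desk, is open at the top; the plate stands in it, its width along y, and is drawn out straight up (42 mm deep).
- station: Fixed grey interlock station, origin on the desk straight below the flap's hinge; x points inward, from the peg's tip to the post. Foot 150 x 110 x 12 mm (x -60 to +90). Post 56 wide, 196 high, front face at x = +40. Two cheeks beside the flap (y = 15.5 to 21.5 either side, z = 183 to 196, x = -8 to +41) run from the post over the peg.
- peg_tip (a point): Foremost point of the level steel peg (12 mm diameter) on its axis: station x = -72, y = 0, 150 mm above the desk; axes as the station's. The peg runs from here inward to the post. Room for the hung plate in front of the flap: station x = -70 to -10.
- flap (a joint): Red flap 27 wide, 3 thick, 16 long, 30 g, hinged 39 mm above the peg's axis. Rad: 0 hangs straight down (shut; cannot swing towards the tip), up to 1.5 as its edge swings inward and up. Only gravity shuts it. The plate pushed inward swings it over its tab to about 1.0; it drops only when the plate's front face is past station x = +14 mm, then the pad's spring pushes the plate back against it.
- flap_edge (a point): Middle of the flap's lower edge, 23 mm above the peg's axis at station x = 0 when shut; moves with the flap. It overlaps the top 7 mm of the tab of a hung plate. A plate caught behind the flap has its mid thickness at station x = +5.5 mm.
- pad (a joint): Black sprung pad, 40 wide, 12 below to 27 mm above the peg's axis, straddling the peg behind the flap; front face at station x = +5.5 mm when free. Value in m: 0 free, 0.021 fully pressed inward. Spring 2.5 N free, 5.6 N fully pressed. The caught plate keeps it at about 0.004 to 0.007; to let the flap drop it must first be pressed almost fully (0.017 to 0.021).
- tape: Roll of black insulating tape, 70 dia x 18 mm, loose, lying flat; origin at the middle of its underside. Leave alone.
- screwdriver: Black-handled screwdriver, 26 x 177 x 24 mm, loose, lying along its y; origin below its middle. Leave alone.
- pliers: Black-handled pliers, 52 x 160 x 13 mm, loose, lying along their y; origin below their middle. Leave alone.

How it is judged:
By the outcome, as a careful person would: the job done as asked, in the order asked, and still so for the second after the job is handed in, with the robot touching nothing.
It also fails if it takes over 58 s, if anything falls off the work surface, if the arm or the gripper's body presses on something with over 40 N, if the wrist force passes 120 N, or if a joint passes its speed limit or range.

### The arm

A 7-joint arm with a two-finger parallel gripper is mounted at the origin on the work surface; the furniture and walls round the work are solid. World frame = base frame: x ahead of the robot, y to its left, z up, the work surface at z = 0. Lengths are in mm, angles in rad, forces in N, time in s.
With the tool pointing down it reaches from about 425 to 875 mm from the base axis. Payload 8.4 kg.
Tool frame: the origin (TCP) lies on the centre line of the jaws, within the pads' length; the fingertips stand 25 mm ahead of it and the grasp point (between the pads) lies 6 mm ahead of it (ctrl.tip_reach is the distance from the TCP to the fingertips, in mm); z points along the fingers, y is the line along which they close (so a half turn about z gives the same grasp; the last joint's range is limited). The gripper opens to 85 mm and grips with 20 to 120 N. Pads are 22 mm wide; open, the fingers measure 114 mm over their backs; the gripper's body (76 mm by 85 mm) begins 54 mm behind the grasp point. The pads swing forward as they close: fully open they stand 13 mm farther back than shut.
Start: joints at [1.046, 0.333, 0.04, 1.465, -0.013, 1.343, -0.059], TCP at [268.457, -591.942, 256.308] pointing down, gripper open.
Joint ranges: [-2.58, 2.58], [-0.38, 2.09], [-1.3, 1.39], [0.25, 2.4], [-1.5, 4.64], [0.08, 2.09], [-2.65, 2.65]. Speed limits (rad/s): [2.22, 2.22, 2.79, 2.79, 3.14, 3.14, 3.14].

### API

Orientations are given as a unit quaternion [w, x, y, z].
In Python, from plant import ctrl gives the robot as it stands.
- The arm moves only by the tool arm_command, never from a script. Its argument "motion" is a list that holds one entry, the list of rows, each a list of 4 numbers: the shift along the world's x, y, z scaled (see below), then the turn about the world's z scaled (see below). A call has 1 to 20 rows; each row shifts and turns the commanded pose from where the row before left it; what a row does not reach is not made up. The controller multiplies each number of a shift by 3 cm and each number of a turn by 0.12 rad. A row lasts 1/12 s, in which the tool goes at most 41.7 mm and 7.16 degrees, less where a joint would pass 70% of its speed; a pose out of reach is approached as far as the arm can. A call with a number of a shift or a turn outside -1 to 1 is refused whole. A call with a gripper value outside its range is refused whole. "gripper" is the closure in counts, from 0 (fully open) to 255 (shut), set as the call begins (left out, the last holds). The fingers move at their own pace and stop on an object; "squeeze" is the grip in N (left out, the last holds). Time passes only in rows, so rows that do not move let the fingers close. It gives the time, the measured TCP pose, the force, the opening and the grip force at its end, in the units of the state.
- ctrl.state(): the state, without advancing time (a new reading comes with each control period).
- ctrl.grab_frame(name): name is "scene" or "top" or "wrist"; returns the picture (480x640x3 uint8, red, green, blue); there is no depth.
- ctrl.get_calibration(name): a dict with "intrinsics" (3x3 intrinsics, pixels), "cam_to_world" (4x4, takes a point from camera to world coordinates). Camera axes: x right, y down, z forward; pixel columns grow to the right and rows downward; lengths in mm; the calibration is good to about 2 mm. A picture is of the moment at which its call begins: read the wrist's pose just before it. get_calibration takes no time and is no camera call; for the wrist camera it gives the pose at the moment of the call.
- ctrl.job_done(): hands the job in; it is judged then, once.
The state is a dict: "time": time; "joint_pos": joint angles; "joint_velocities": joint speeds; "tau": joint torques, N m; "position": TCP position; "tcp_rot": TCP orientation; "contact_force": force on the tool from outside, world axes, zero at the start; "torque": the same for the moment, N m; "width": finger opening in mm; "grip_force": force on a finger pad.
Only numpy, scipy, OpenCV 4.12 (cv2) and the standard library are available. Lean on these libraries where they do the work, as an engineer would, in place of code of your own. Each camera call takes 0.05 s, during which the arm holds its last target. There are 200 camera calls.

## Working session

There is one attempt and no reset: what is moved stays moved. The work goes in short steps, Python scripts to look and compute and a tool call to move; the robot and the scene stay as the last step left them, time stands still between calls to the robot, and variables do not carry over. Pictures are saved under pics/ and viewed, at most 10 in all, crops included, and the job is handed in when it is done.

Besides the shell and the picture viewer there is one more tool, called after "Call:" as name(argument=value, ...), one argument or row to a line, values as JSON. arm_command: Moves the arm, as the interface text tells. Its arguments: {"type":"object","properties":{"motion":{"type":"array"},"gripper":{"type":"number"},"squeeze":{"type":"number"}},"required":["motion"]}

```bash
ls; mkdir -p pics; python3 - <<'E'
from plant import ctrl
import cv2,numpy as np
np.set_printoptions(precision=3,suppress=True)
s=ctrl.state();print(s)
for n in("scene","top"):
    cv2.imwrite(f"pics/{n}0.png",ctrl.grab_frame(n)[:,:,::-1])
    c=ctrl.get_calibration(n);print(n,c)
E
```

```text
pics
{'time': 0.0, 'joint_pos': array([ 1.046,  0.334,  0.04 ,  1.466, -0.013,  1.343, -0.059]), 'joint_velocities': array([-0.001,  0.001,  0.001, -0.001, -0.   , -0.001, -0.001]), 'tau': array([  0.001, -65.855,   1.366, -40.557,   0.017,   0.012,  -0.   ]), 'position': array([ 268.271, -591.62 ,  255.434]), 'tcp_rot': array([-0.001,  0.977,  0.211, -0.   ]), 'contact_force': array([ 0.806, -0.79 , -0.18 ]), 'torque': array([ 0.012,  0.034, -0.017]), 'grip_force': 0.0, 'width': 85.61531155457092}
scene {'intrinsics': array([[585.778,   0.   , 330.009],
       [  0.   , 585.778, 243.894],
       [  0.   ,   0.   ,   1.   ]]), 'cam_to_world': array([[   0.999,   -0.034,    0.008,  470.973],
       [  -0.032,   -0.833,    0.552, -559.975],
       [  -0.012,   -0.552,   -0.834,  979.226],
       [   0.   ,    0.   ,    0.   ,    1.   ]])}
top {'intrinsics': array([[466.854,   0.   , 324.372],
       [  0.   , 466.854, 233.569],
       [  0.   ,   0.   ,   1.   ]]), 'cam_to_world': array([[ -0.02 ,  -0.994,   0.11 , 377.831],
       [ -1.   ,   0.02 ,  -0.005,  -1.143],
       [  0.002,  -0.11 ,  -0.994, 963.22 ],
       [  0.   ,   0.   ,   0.   ,   1.   ]])}
```

View pics/scene0.png

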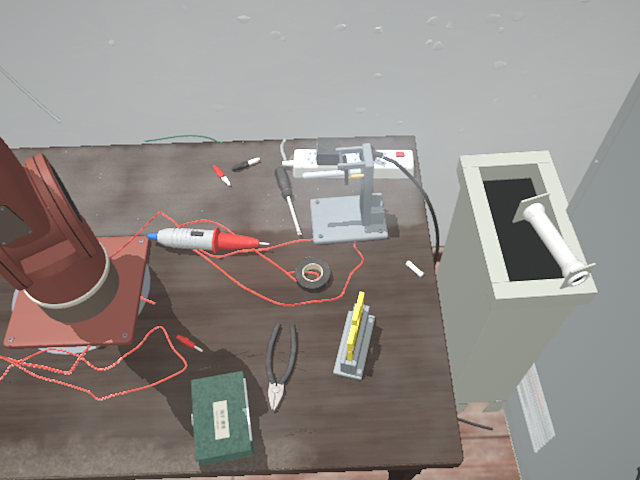

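View pics/top0.png

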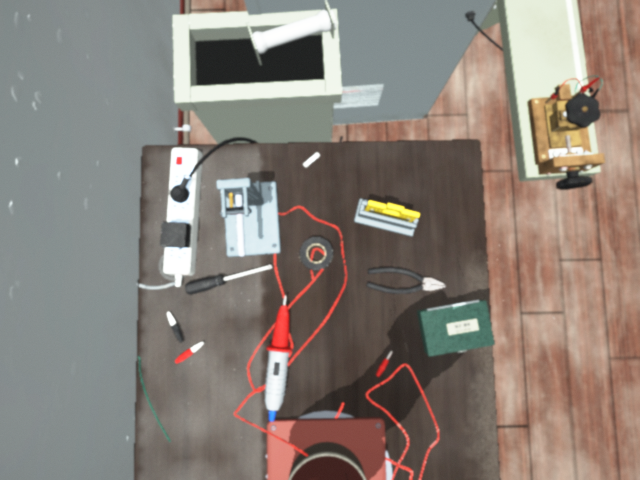

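The scene and top views show the plate in its holder (scene 355,338; top 390,215) and the station (scene 350,200; top 250,218), with the peg pointing towards the robot. Next I'll zoom in on the top view and take rough measurements.

```bash
cat > h.py <<'E'
import numpy as np,cv2
def ray(c,u,v):
    d=c['cam_to_world'][:3,:3]@np.linalg.inv(c['intrinsics'])@[u,v,1.];return c['cam_to_world'][:3,3],d
def onz(c,u,v,z):
    o,d=ray(c,u,v);return o+d*(z-o[2])/d[2]
def px(c,p):
    M=np.linalg.inv(c['cam_to_world']);q=c['intrinsics']@(M[:3,:3]@p+M[:3,3]);return q[:2]/q[2]
def yellow(im):  # RGB
    h=cv2.cvtColor(im,cv2.COLOR_RGB2HSV);return cv2.inRange(h,(22,150,90),(34,255,255))
E
python3 - <<'E'
from plant import ctrl
from h import *
np.set_printoptions(precision=1,suppress=True)
t=cv2.imread("pics/top0.png");s=cv2.imread("pics/scene0.png")
a=cv2.resize(t[170:265,210:290],None,fx=4.2,fy=4.2,interpolation=cv2.INTER_CUBIC)
b=cv2.resize(s[135:250,295:395],None,fx=4,fy=4,interpolation=cv2.INTER_CUBIC)
H=max(a.shape[0],b.shape[0]);o=np.zeros((H,a.shape[1]+b.shape[1],3),np.uint8);o[:a.shape[0],:a.shape[1]]=a;o[:b.shape[0],a.shape[1]:]=b
print(o.shape,a.shape);cv2.imwrite("pics/z.png",o)
for n,im,box in(("top",t,(340,180,440,250)),("scene",s,(320,280,390,385))):
    c=ctrl.get_calibration(n);m=yellow(im[:,:,::-1].copy());k=np.zeros_like(m);x0,y0,x1,y1=box;k[y0:y1,x0:x1]=m[y0:y1,x0:x1]
    ys,xs=np.nonzero(k);r=cv2.minAreaRect(np.c_[xs,ys].astype(np.float32));bp=cv2.boxPoints(r);print(n,len(xs),bp.ravel())
    for z in(116,134):print(z,[onz(c,*p,z)[:2] for p in bp])
# station foot in top: grey contour
c=ctrl.get_calibration("top");h=cv2.cvtColor(t,cv2.COLOR_BGR2HSV)
for nm,(x0,y0,x1,y1),z in(("foot",(212,172,290,262),12),("holder",(345,190,430,242),52)):
    g=cv2.inRange(h[y0:y1,x0:x1],(90,15,110),(115,90,255));cs,_=cv2.findContours(g,0,1);q=max(cs,key=cv2.contourArea);r=cv2.minAreaRect(q+np.array([x0,y0]));print(nm,cv2.contourArea(q),r,[onz(c,*p,z)[:2] for p in cv2.boxPoints(r)])
E
```

```text
(460, 736, 3) (399, 336, 3)
top 440 [365.4 209.6 368.6 196.6 421.1 209.8 417.8 222.7]
116 [array([514.2, -81.2]), array([538.2, -87.9]), array([ 511.8, -183.6]), array([ 488. , -176.6])]
134 [array([511.3, -79.5]), array([534.8, -86.1]), array([ 509. , -179.7]), array([ 485.6, -172.9])]
scene 222 [344.1 358.6 358.5 296.  365.7 297.6 351.2 360.3]
116 [array([ 493.8, -204.4]), array([522.9, -94.4]), array([534.7, -98. ]), array([ 504.8, -207.5])]
134 [array([ 493.3, -211.8]), array([ 521.9, -104.1]), array([ 533.3, -107.6]), array([ 504.1, -214.9])]
foot 3837.0 ((248.43821716308594, 216.19705200195312), (78.38381958007812, 60.05336380004883), 85.60128784179688) [array([600.5, 218. ]), array([607.8,  93.7]), array([444.8,  82.9]), array([437.9, 205. ])]
holder 781.0 ((386.2176208496094, 217.3730926513672), (61.994564056396484, 24.73674774169922), 14.743562698364258) [array([501.3, -62.4]), array([548.9, -76.2]), array([ 514.9, -193.6]), array([ 467.7, -179.3])]
```

View pics/z.png

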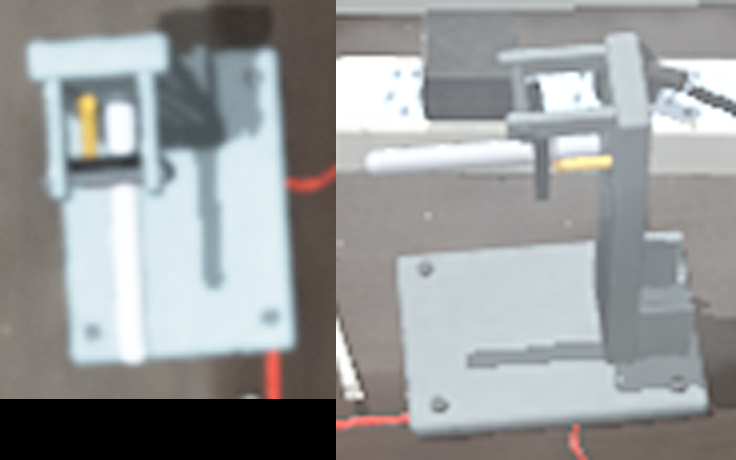

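The zoom puts the peg tip at about top (241.4,255.7) and scene (303.5,175.2). The cheeks and the dark pad lie behind it, ahead of the post. I'll triangulate the tip.

```bash
python3 - <<'E'
from plant import ctrl
from h import *
np.set_printoptions(precision=3,suppress=True)
print(ctrl.tip_reach)
T=ctrl.get_calibration("top");S=ctrl.get_calibration("scene")
def tri(a,b):
    A=[];B=[]
    for c,p in((T,a),(S,b)):
        o,d=ray(c,*p);d/=np.linalg.norm(d);P=np.eye(3)-np.outer(d,d);A.append(P);B.append(P@o)
    return np.linalg.lstsq(np.vstack(A),np.hstack(B),rcond=None)[0]
print(tri((241.4,255.7),(303.5,175.2)),onz(T,241.4,255.7,150),onz(S,303.5,175.2,150))
a=onz(T,241.4,255,150);b=onz(T,238.1,197,150);print("peg yaw",np.arctan2(*(b-a)[1::-1]))
E
```

```text
25.0
[433.123 140.273 152.488] [431.757 140.432 150.   ] [434.529 142.753 150.   ]
peg yaw 0.05578121324317543
```

Call:
arm_command(
  motion=[
    [[0.4,0.8,0,0.45],[0.45,0.9,0,0.45],[0.45,0.9,0,0.45],[0.45,0.9,0,0.45],[0.45,0.9,0,0.45],[0.45,0.9,0,0.45],[0.45,0.9,0,0.45],[0.45,0.9,0,0.45],[0.45,0.9,0,0.45],[0.45,0.9,0,0.45],[0.45,0.9,0,0.45],[0.45,0.9,0,0.45],[0.45,0.9,0,0.45],[0.45,0.9,0,0.45],[0.45,0.9,0,0.45],[0.45,0.9,0,0.45],[0.45,0.8,0,0.25],[0,0,0,0],[0,0,0,0]],
  ],
  gripper=0,
)

```text
time: 1.68
position: [496.8, -137.3, 256.0]
tcp_rot: [-0.0, 0.789, 0.614, -0.0]
contact_force: [0.1, 0.1, 0.7]
width: 85.3
grip_force: 0.0
```

```bash
python3 - <<'E'
from plant import ctrl
from h import *
np.set_printoptions(precision=2,suppress=True)
c=ctrl.get_calibration("wrist");im=ctrl.grab_frame("wrist");print(c)
cv2.imwrite("pics/w1.png",im[:,:,::-1])
m=yellow(im);ys,xs=np.nonzero(m);print(len(xs),cv2.boxPoints(cv2.minAreaRect(np.c_[xs,ys].astype(np.float32))))
E
```

```text
{'intrinsics': array([[426.38,   0.  , 318.77],
       [  0.  , 426.38, 246.96],
       [  0.  ,   0.  ,   1.  ]]), 'cam_to_world': array([[  0.97,  -0.24,  -0.07, 512.82],
       [ -0.25,  -0.94,  -0.25, -74.16],
       [ -0.  ,   0.26,  -0.97, 374.73],
       [  0.  ,   0.  ,   0.  ,   1.  ]])}
2778 [[330.59 299.7 ]
 [335.59 144.7 ]
 [357.21 145.39]
 [352.21 300.39]]
```

View pics/w1.png

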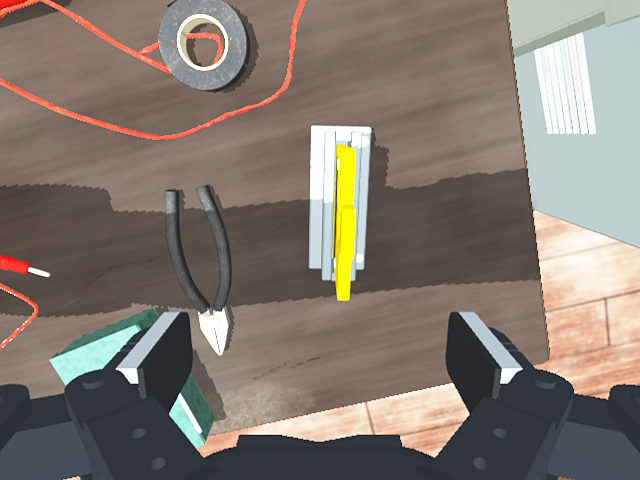

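The wrist view shows the plate at columns 336–355, rows 145–300. The tab begins near row 205. The view is square to the jaws.

```bash
python3 - <<'E'
from plant import ctrl
from h import *
np.set_printoptions(precision=2,suppress=True)
c=ctrl.get_calibration("wrist");im=cv2.imread("pics/w1.png")[:,:,::-1].copy();m=yellow(im)
for r in range(145,302,8):
    x=np.nonzero(m[r])[0];x=x[(x>300)&(x<400)]
    if len(x):print(r,x.min(),x.max(),onz(c,x.max()+.5,r,116)[:2],onz(c,x.max()+.5,r,134)[:2])
a=onz(c,346,144.5,116);b=onz(c,344,300.5,116);print(a,b,(a+b)/2,np.linalg.norm(a-b),np.arctan2(-(a-b)[0],(a-b)[1]))
E
```

```text
145 336 345 [525.45 -87.24] [524.55 -86.43]
153 336 355 [530.12 -93.2 ] [528.9  -91.98]
161 336 354 [528.49 -97.59] [527.38 -96.07]
169 335 354 [ 527.42 -102.18] [ 526.38 -100.34]
177 335 354 [ 526.35 -106.81] [ 525.38 -104.64]
185 335 353 [ 524.67 -111.33] [ 523.82 -108.85]
193 335 353 [ 523.57 -116.05] [ 522.8  -113.25]
201 334 352 [ 521.86 -120.67] [ 521.21 -117.54]
209 334 354 [ 521.92 -125.79] [ 521.27 -122.3 ]
217 334 354 [ 520.79 -130.65] [ 520.21 -126.83]
225 333 354 [ 519.65 -135.56] [ 519.15 -131.4 ]
233 333 354 [ 518.49 -140.53] [ 518.07 -136.01]
241 333 353 [ 516.71 -145.38] [ 516.42 -140.53]
249 333 353 [ 515.53 -150.45] [ 515.32 -145.24]
257 333 352 [ 513.72 -155.4 ] [ 513.64 -149.86]
265 336 350 [ 511.28 -160.26] [ 511.36 -154.37]
273 335 349 [ 509.43 -165.32] [ 509.64 -159.08]
281 335 349 [ 508.19 -170.59] [ 508.49 -163.99]
289 336 349 [ 506.93 -175.92] [ 507.31 -168.94]
297 337 349 [ 505.66 -181.3 ] [ 506.13 -173.95]
[525.81 -87.03 116.  ] [ 501.63 -182.79  116.  ] [ 513.72 -134.91  116.  ] 98.76150340564708 -0.24731475284021065
```

Call:
arm_command(
  motion=[
    [[0.3,0.04,-0.3,0],[0.27,0.04,-0.6,0],[0,0,-0.7,0],[0,0,-0.8,0],[0,0,-0.8,0],[0,0,-0.6,0],[0,0,-0.2,0],[0,0,0,0],[0,0,0,0]],
  ],
)

```text
time: 2.48
position: [513.7, -137.2, 136.6]
tcp_rot: [-0.0, 0.79, 0.613, -0.0]
contact_force: [0.7, -0.4, 0.2]
width: 85.8
grip_force: 0.0
```

Call:
arm_command(
  motion=[
    [[0,0,0,0],[0,0,0,0],[0,0,0,0],[0,0,0,0],[0,0,0,0],[0,0,0,0],[0,0,0,0],[0,0,0,0],[0,0,0,0],[0,0,0,0]],
  ],
  gripper=255,
  squeeze=50,
)

```text
time: 3.32
position: [513.8, -136.6, 136.6]
tcp_rot: [0.0, 0.79, 0.613, 0.0]
contact_force: [0.8, -0.4, 4.5]
width: 7.1
grip_force: 50.5
```

Call:
arm_command(
  motion=[
    [[0,0,0.2,0],[0,0,0.5,0],[0,0,0.8,0],[0,0,0.8,0],[0,0,0.6,0],[-0.2,0.4,0.3,0.2],[-0.4,0.8,0,0.4],[-0.4,0.9,0,0.4],[-0.5,0.9,0,0.4],[-0.5,0.9,0,0.4],[-0.5,0.9,0,0.4],[-0.5,0.9,0,0.34],[-0.3,0.8,0,0],[-0.2,0.5,0,0],[0,0.2,0,0],[0,0,0,0],[0,0,0,0],[0,0,0,0]],
  ],
)

```text
time: 4.82
position: [408.7, 78.4, 232.0]
tcp_rot: [-0.0, 0.688, 0.725, -0.0]
contact_force: [0.7, 1.0, -1.9]
width: 7.1
grip_force: 49.7
```

```bash
python3 - <<'E'
from plant import ctrl
from h import *
np.set_printoptions(precision=2,suppress=True)
c=ctrl.get_calibration("wrist");im=ctrl.grab_frame("wrist");print(c['cam_to_world'])
cv2.imwrite("pics/w2.png",im[:,:,::-1])
E
```

```text
[[  1.     0.05   0.01 404.87]
 [  0.05  -0.96  -0.26 143.54]
 [ -0.     0.26  -0.97 350.72]
 [  0.     0.     0.     1.  ]]
```

View pics/w2.png

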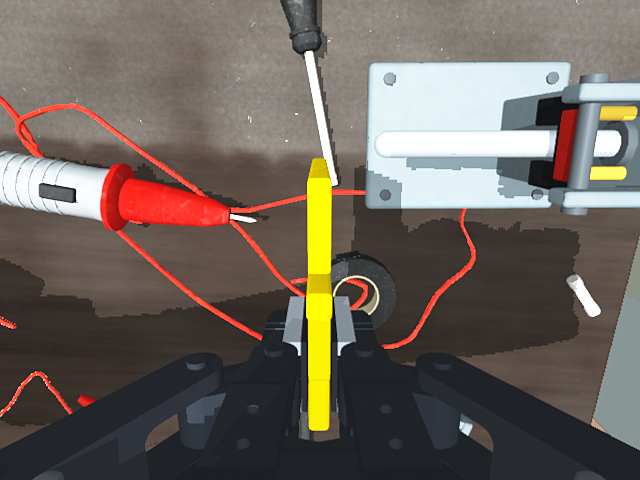

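The wrist view shows the plate held square. The peg tip is at about (374,144), the peg covers rows 131–157 up to column 553, and the red flap is at (567,145).

```bash
python3 - <<'E'
from plant import ctrl
from h import *
np.set_printoptions(precision=3,suppress=True)
c=ctrl.get_calibration("wrist");im=cv2.imread("pics/w2.png");g=cv2.cvtColor(im,cv2.COLOR_BGR2HSV)
m=cv2.inRange(g,(0,0,238),(180,12,255))[100:190,360:550]
cs,_=cv2.findContours(m,0,1);q=max(cs,key=cv2.contourArea)+np.array([360,100]);x,y,w,h=cv2.boundingRect(q);print(x,y,w,h)
pts=[]
for u in range(385,550,10):
    v=[p for p in np.nonzero(m[:,u-360])[0]+100];pts.append((u,(min(v)+max(v))/2,max(v)-min(v)))
print(pts)
tip=onz(c,x,np.mean([p[1] for p in pts[:2]]),150);print("tip",tip)
P=np.array([onz(c,u,v,150)[:2] for u,v,_ in pts]);k=np.polyfit(P[:,0],P[:,1],1);print("yaw",np.arctan(k[0]),"axis y at tip",np.polyval(k,tip[0]))
print(ctrl.state()['position'],ctrl.state()['tcp_rot'])
# held plate: far shoulder end & tab
print(onz(c,319,286,232-126+124),onz(c,319,160,232-126+106))
E
```

```text
376 132 174 23
[(385, np.float64(143.0), np.int64(22)), (395, np.float64(142.5), np.int64(21)), (405, np.float64(142.5), np.int64(21)), (415, np.float64(142.5), np.int64(21)), (425, np.float64(142.5), np.int64(21)), (435, np.float64(142.5), np.int64(21)), (445, np.float64(142.5), np.int64(21)), (455, np.float64(142.0), np.int64(20)), (465, np.float64(142.5), np.int64(21)), (475, np.float64(142.5), np.int64(21)), (485, np.float64(142.5), np.int64(21)), (495, np.float64(142.5), np.int64(21)), (505, np.float64(142.5), np.int64(21)), (515, np.float64(142.5), np.int64(21)), (525, np.float64(142.5), np.int64(21)), (535, np.float64(142.5), np.int64(21)), (545, np.float64(142.5), np.int64(21))]
tip [431.167 139.77  150.   ]
yaw 0.05263826179849011 axis y at tip 139.84754868922593
[408.71   78.375 232.03 ] [-0.     0.688  0.725 -0.   ]
[407.232  98.613 230.   ] [405.352 134.641 212.   ]
```

Call:
arm_command(
  motion=[
    [[-0.06,0.3,-0.1,0],[-0.06,0.6,-0.2,0],[0,0.6,-0.4,0],[0,0.35,-0.4,0],[0,0.1,-0.28,0],[0,0,0,0],[0,0,0,0],[0,0,0,0]],
  ],
)

```text
time: 5.53
position: [405.2, 137.2, 191.2]
tcp_rot: [0.0, 0.688, 0.725, -0.0]
contact_force: [-0.5, 0.2, -2.5]
width: 7.1
grip_force: 49.6
```

```bash
python3 - <<'E'
from plant import ctrl
import cv2
a=ctrl.grab_frame("scene")[:,:,::-1];w=ctrl.grab_frame("wrist")[:,:,::-1]
cv2.imwrite("pics/c3.png",cv2.hconcat([cv2.resize(a[120:240,250:390],None,fx=2.85,fy=2.85,interpolation=2),cv2.resize(w,None,fx=.62,fy=.7125)[:342]]))
E
```

```text
(no output)
```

View pics/c3.png

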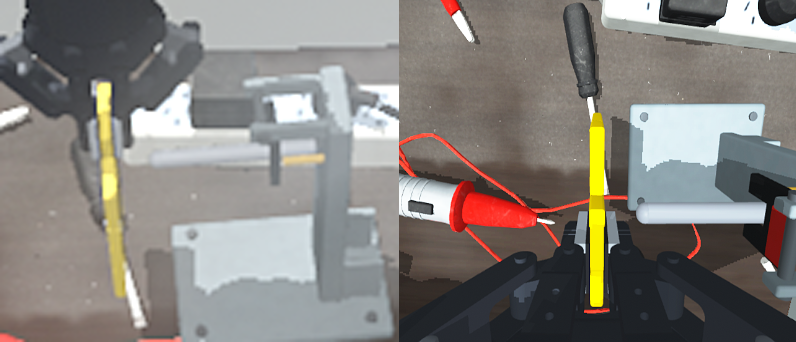

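The plate stands in front of the peg tip with the tab in line with the peg (wrist half, row ~212). I'll thread it now.

Call:
arm_command(
  motion=[
    [[0.15,0.01,0,0],[0.2,0.01,0,0],[0.25,0.01,0,0],[0.25,0.01,0,0],[0.15,0.01,0,0],[0,0,0,0]],
  ],
)

```text
time: 6.13
position: [436.1, 139.5, 190.8]
tcp_rot: [-0.0, 0.688, 0.726, 0.0]
contact_force: [0.3, -0.5, -2.6]
width: 7.0
grip_force: 49.7
```

Call:
arm_command(
  motion=[
    [[0.15,0.01,0,0],[0.25,0.01,0,0],[0.25,0.01,0,0],[0.1,0.01,0,0],[0,0,0,0],[0,0,0,0]],
  ],
)

```text
time: 6.63
position: [457.5, 140.8, 190.8]
tcp_rot: [-0.0, 0.688, 0.726, -0.0]
contact_force: [-0.2, 0.4, -1.6]
width: 7.1
grip_force: 49.7
```

```bash
python3 - <<'E'
from plant import ctrl
import cv2
a=ctrl.grab_frame("scene")[:,:,::-1];w=ctrl.grab_frame("wrist")[:,:,::-1]
cv2.imwrite("pics/c4.png",cv2.hconcat([cv2.resize(a[120:240,270:410],None,fx=2.85,fy=2.85,interpolation=2),cv2.resize(w,None,fx=.62,fy=.7125)[:342]]))
E
```

```text
(no output)
```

View pics/c4.png

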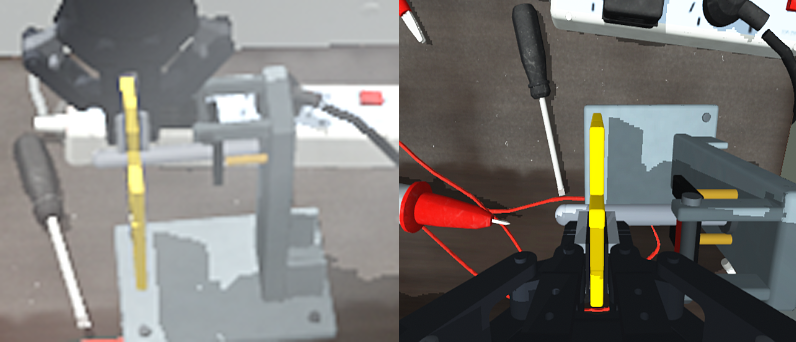

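The peg passes through the eye, with its tip showing left of the plate. Next I lower the plate onto the peg.

Call:
arm_command(
  motion=[
    [[0,0,-0.1,0],[0,0,-0.1,0],[0,0,-0.05,0],[0,0,0,0],[0,0,0,0]],
  ],
)

```text
time: 7.15
position: [457.4, 140.3, 183.3]
tcp_rot: [0.0, 0.688, 0.726, -0.0]
contact_force: [-1.6, -2.5, -0.5]
width: 6.8
grip_force: 50.0
```

Call:
arm_command(
  motion=[
    [[0,0,-0.03,0],[0,0,0,0],[0,0,0,0],[0,0,0,0],[0,0,0,0],[0,0,0,0]],
  ],
  gripper=170,
)

```text
time: 7.65
position: [457.5, 140.7, 182.6]
tcp_rot: [-0.0, 0.688, 0.726, 0.0]
contact_force: [0.4, -0.6, -0.2]
width: 28.3
grip_force: 0.0
```

Call:
arm_command(
  motion=[
    [[0,0,0.2,0],[0,0,0.5,0],[0,0,0.8,0],[0,0,0.8,0],[-0.1,0,0.3,0.5],[-0.3,0,0,0.9],[-0.3,0,0,1],[-0.3,0,0,1],[-0.2,0,0,1],[-0.1,-0.05,0,1],[0,0,0,1],[0,0,0,1],[0,0,0,1],[0,0,0,1],[0,0,0,1],[0,0,0,1],[0,0,0,1],[0,0,0,0.7],[0,0,0,0],[0,0,0,0]],
  ],
)

```text
time: 9.32
position: [418.5, 139.3, 260.9]
tcp_rot: [0.0, -0.026, 1.0, -0.0]
contact_force: [-0.1, -0.9, -0.9]
width: 28.3
grip_force: 0.0
```

Call:
arm_command(
  motion=[
    [[0,0,0,0],[0,0,0,0],[0,0,0,0]],
  ],
  gripper=69,
)

```text
time: 9.57
position: [418.5, 139.2, 260.6]
tcp_rot: [0.0, -0.027, 1.0, -0.0]
contact_force: [-0.1, 0.5, 0.5]
width: 61.9
grip_force: 0.0
```

```bash
python3 - <<'E'
from plant import ctrl
import cv2
print(ctrl.state()['joint_pos'])
a=ctrl.grab_frame("scene")[:,:,::-1];w=ctrl.grab_frame("wrist")[:,:,::-1]
cv2.imwrite("pics/w5.png",w)
cv2.imwrite("pics/c5.png",cv2.hconcat([cv2.resize(a[120:240,270:410],None,fx=2.85,fy=2.85,interpolation=2),cv2.resize(w,None,fx=.62,fy=.7125)[:342]]))
E
```

```text
[ 0.2815313  -0.08040441 -0.65613075  1.90655224 -0.05079729  1.29903527
  1.2650098 ]
```

View pics/c5.png

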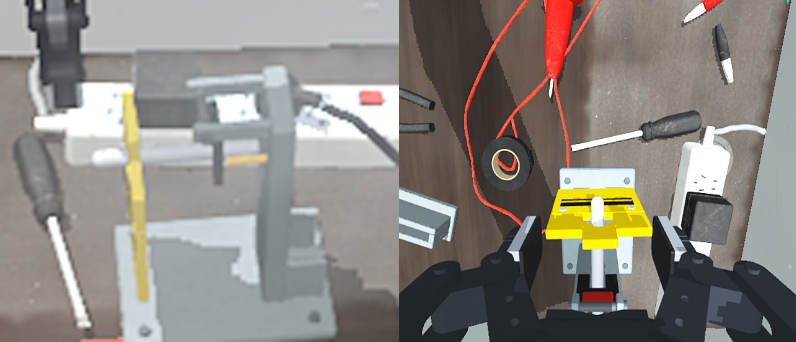

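The plate hangs on the peg, nearly square. The open jaws are lined up to straddle the peg in front of it.

Call:
arm_command(
  motion=[
    [[0,0,-0.3,0],[0,0,-0.6,0],[0,0,-0.8,0],[0,0,-0.8,0],[0,0,-0.6,0],[0,0,-0.3,0],[0,0,-0.05,0],[0,0,0,0],[0,0,0,0]],
  ],
)

```text
time: 10.42
position: [419.0, 139.4, 157.9]
tcp_rot: [0.001, -0.027, 1.0, 0.0]
contact_force: [-0.9, -1.0, 0.8]
width: 62.5
grip_force: 0.0
```

Call:
arm_command(
  motion=[
    [[0.2,0.01,0,0],[0.3,0.015,0,0],[0.3,0.015,0,0],[0.15,0.01,0,0],[0.1,0,0,0],[0.1,0.01,0,0],[0.1,0,0,0],[0,0,0,0],[0,0,0,0]],
  ],
)

```text
time: 11.17
position: [456.3, 141.0, 157.0]
tcp_rot: [0.0, -0.027, 1.0, 0.0]
contact_force: [-0.2, -0.2, 0.1]
width: 62.5
grip_force: 0.0
```

Call:
arm_command(
  motion=[
    [[0.1,0.005,0,0],[0.1,0.005,0,0],[0.1,0.005,0,0],[0.1,0.005,0,0],[0.1,0.005,0,0],[0.1,0.005,0,0],[0.1,0.005,0,0],[0.1,0.005,0,0],[0,0,0,0],[0,0,0,0]],
  ],
)

```text
time: 12.0
position: [480.4, 142.2, 157.1]
tcp_rot: [0.0, -0.027, 1.0, 0.0]
contact_force: [0.2, 0.6, -1.0]
width: 62.4
grip_force: 0.0
```

```bash
python3 - <<'E'
from plant import ctrl
import cv2
a=ctrl.grab_frame("scene")[:,:,::-1];w=ctrl.grab_frame("wrist")[:,:,::-1]
cv2.imwrite("pics/c6.png",cv2.hconcat([cv2.resize(a[130:230,290:390],None,fx=3.42,fy=3.42,interpolation=2),cv2.resize(w[140:,80:560],None,fx=.95,fy=1.006)[:342]]))
E
```

```text
(no output)
```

View pics/c6.png

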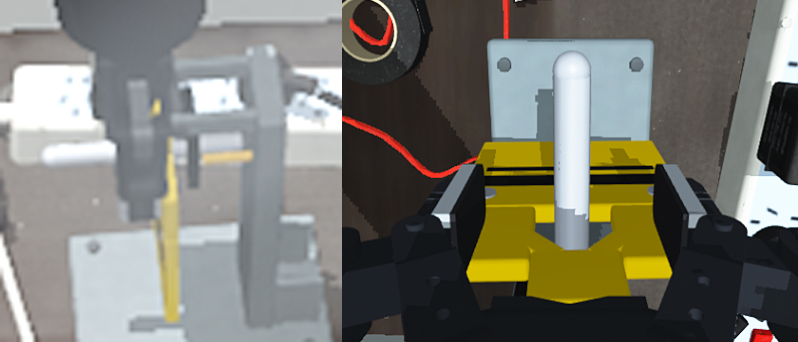

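Both fingers bear on the plate's shoulders either side of the peg, and the plate is square just in front of the flap. I'll keep pushing gently.

Call:
arm_command(
  motion=[
    [[0.07,0.004,0,0],[0.07,0.004,0,0],[0.07,0.004,0,0],[0.07,0.004,0,0],[0.07,0.004,0,0],[0.07,0.004,0,0],[0.07,0.004,0,0],[0.07,0.004,0,0],[0.07,0.004,0,0],[0,0,0,0]],
  ],
)

```text
time: 12.93
position: [498.7, 143.2, 157.0]
tcp_rot: [-0.001, -0.028, 1.0, -0.0]
contact_force: [-3.9, -0.7, 2.8]
width: 62.1
grip_force: 2.1
```

Call:
arm_command(
  motion=[
    [[0.04,0.002,0,0],[0.04,0.002,0,0],[0.04,0.002,0,0],[0.04,0.002,0,0],[0.04,0.002,0,0],[0,0,0,0],[0,0,0,0]],
  ],
)

```text
time: 13.52
position: [504.2, 143.6, 156.9]
tcp_rot: [-0.001, -0.028, 1.0, -0.0]
contact_force: [-6.7, -0.5, 4.0]
width: 62.4
grip_force: 3.3
```

Call:
arm_command(
  motion=[
    [[0.04,0.002,0,0],[0.04,0.002,0,0],[0.04,0.002,0,0],[0,0,0,0],[0,0,0,0]],
  ],
)

```text
time: 13.93
position: [507.8, 143.8, 156.9]
tcp_rot: [-0.001, -0.028, 1.0, -0.0]
contact_force: [-7.1, -0.5, 5.3]
width: 62.4
grip_force: 3.5
```

Call:
arm_command(
  motion=[
    [[0.03,0.002,0,0],[0.03,0.002,0,0],[0,0,0,0],[0,0,0,0]],
  ],
)

```text
time: 14.27
position: [509.4, 143.9, 156.9]
tcp_rot: [-0.001, -0.028, 1.0, -0.0]
contact_force: [-8.1, -0.2, 5.5]
width: 62.1
grip_force: 4.0
```

Call:
arm_command(
  motion=[
    [[0.03,0.002,0,0],[0.03,0.002,0,0],[0,0,0,0],[0,0,0,0]],
  ],
)

```text
time: 14.6
position: [510.1, 143.9, 156.8]
tcp_rot: [-0.002, -0.028, 1.0, -0.001]
contact_force: [-14.8, -2.0, 10.9]
width: 62.2
grip_force: 7.2
```

```bash
python3 - <<'E'
from plant import ctrl
import cv2
w=ctrl.grab_frame("wrist")[:,:,::-1];a=ctrl.grab_frame("scene")[:,:,::-1]
cv2.imwrite("pics/c7.png",cv2.hconcat([cv2.resize(a[130:230,290:390],None,fx=3.42,fy=3.42,interpolation=2),cv2.resize(w[140:,80:560],None,fx=.95,fy=1.006)[:342]]))
E
```

```text
(no output)
```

View pics/c7.png

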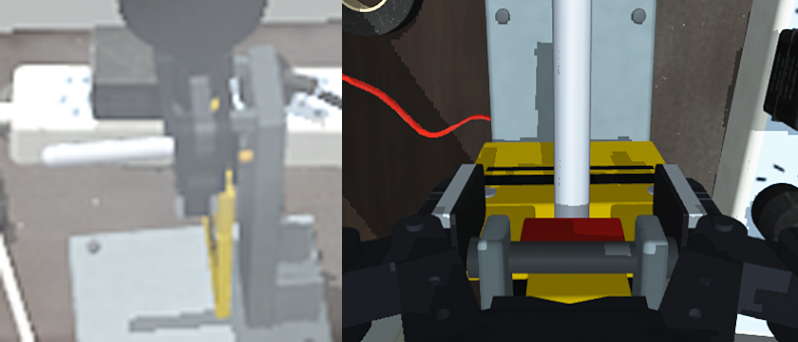

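The force rose to 15 N at the stop. The red flap (wrist half, ~585,230) hangs in front of the yellow tab (~580,285). I'll back off slowly so the spring seats the plate against the flap.

Call:
arm_command(
  motion=[
    [[-0.04,-0.002,0,0],[-0.06,-0.003,0,0],[-0.06,-0.003,0,0],[-0.06,-0.003,0,0],[-0.06,-0.003,0,0],[-0.06,-0.003,0,0],[-0.06,-0.003,0,0],[-0.06,-0.003,0,0],[-0.08,-0.004,0,0],[-0.1,-0.005,0,0],[-0.1,-0.005,0,0],[-0.15,-0.008,0,0],[-0.2,-0.01,0,0],[0,0,0,0]],
  ],
)

```text
time: 15.87
position: [478.3, 142.4, 157.1]
tcp_rot: [-0.0, -0.028, 1.0, -0.0]
contact_force: [-0.3, 0.4, -0.0]
width: 62.3
grip_force: 0.0
```

```bash
python3 - <<'E'
from plant import ctrl
import cv2
w=ctrl.grab_frame("wrist")[:,:,::-1];a=ctrl.grab_frame("scene")[:,:,::-1]
cv2.imwrite("pics/c8.png",cv2.hconcat([cv2.resize(a[130:230,290:390],None,fx=3.42,fy=3.42,interpolation=2),cv2.resize(w[140:,80:560],None,fx=.95,fy=1.006)[:342]]))
E
```

```text
(no output)
```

View pics/c8.png

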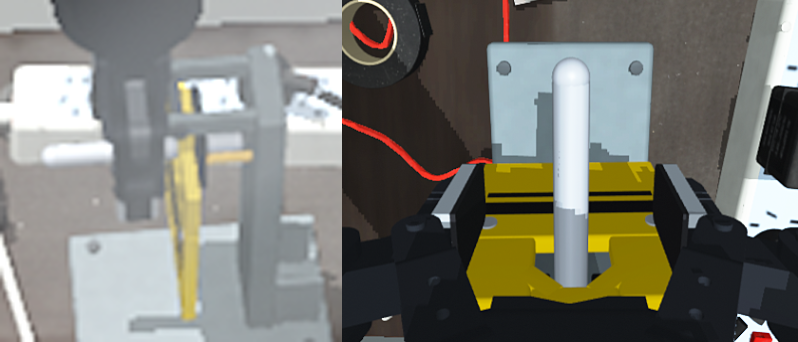

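Call:
arm_command(
  motion=[
    [[-0.2,-0.01,0,0],[-0.4,-0.02,0,0],[-0.5,-0.025,0,0],[-0.5,-0.025,0,0],[-0.3,-0.015,0,0],[-0.1,0,0.3,0],[0,0,0.7,0],[0,0,0.8,0],[0,0,0.8,0],[0,0,0.6,0],[0,0,0.25,0],[0,0,0,0],[0,0,0,0]],
  ],
)

```text
time: 17.05
position: [419.5, 139.4, 260.3]
tcp_rot: [0.0, -0.027, 1.0, -0.0]
contact_force: [-0.3, -0.3, -0.9]
width: 62.4
grip_force: 0.0
```

```bash
python3 - <<'E'
from plant import ctrl
from h import *
np.set_printoptions(precision=1,suppress=True)
c=ctrl.get_calibration("wrist");w=ctrl.grab_frame("wrist");old=cv2.imread("pics/w5.png")[:,:,::-1].copy()
cv2.imwrite("pics/w9.png",w[:,:,::-1])
tip=np.array([431.,139.7,0]);R=np.array([[np.cos(.053),np.sin(.053)],[-np.sin(.053),np.cos(.053)]])
def st(u,v,z):
    p=(onz(c,u,v,z)-tip)[:2];return R@p+[-72,0]
for n,im in(("before",old),("now",w)):
    h=cv2.cvtColor(im,cv2.COLOR_RGB2HSV);r=cv2.inRange(h,(0,150,50),(8,255,255))|cv2.inRange(h,(172,150,50),(180,255,255));r[:380]=0;r[:,:200]=0;r[:,420:]=0
    ys,xs=np.nonzero(r)
    if len(xs):print(n,"red",len(xs),xs.min(),xs.max(),ys.min(),ys.max(),"top/bottom rows st(z189/173):",st(xs.mean(),ys.max(),189),st(xs.mean(),ys.min(),173))
    y=yellow(im);y[:,:200]=0;y[:,440:]=0;cols=[(u,np.nonzero(y[:,u])[0]) for u in(260,290,320,350,380)]
    for u,v in cols:
        if len(v):print(n,u,v.min(),v.max(),st(u,v.max(),180 if u==320 else 162))
E
```

```text
before red 700 295 345 409 422 top/bottom rows st(z189/173): [-4.4  0. ] [-0.5  0.1]
before 260 266 335 [-40.3 -33.6]
before 290 265 333 [-41.5 -16.8]
before 320 265 348 [-42.1  -0.1]
before 350 264 348 [-32.3  16.9]
before 380 269 331 [-42.8  33.4]
now red 658 294 344 408 421 top/bottom rows st(z189/173): [-5.  -0.2] [-1.2 -0.2]
now 260 320 411 [  8.9 -35.3]
now 290 320 410 [  8.2 -17.6]
now 320 395 407 [-6.9 -0. ]
now 350 320 409 [ 7.5 17.7]
now 380 331 408 [ 6.8 35.3]
```

```bash
python3 -c "
from plant import ctrl
print(ctrl.job_done())"
```

```text
the job is handed in; nothing more can be done
None
```

The yellow plate hangs on the peg against the pad with the red flap shut in front of it; the final measurement agrees (flap where it was when shut, plate mid-thickness about 4 mm inward of the hinge line), the robot is clear, the tape, screwdriver and pliers were not approached, the job was handed in at about 17 s of robot time, and I viewed 11 pictures, one over the limit of 10.

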